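# Clamp the filter cup in the ratchet holder

## Task

Stand the grey filter cup upright in the bay of the ratchet holder and let go of it, then pump the holder's red-barred trigger until the orange pad presses the cup home against the V jaw with a snug grip of about 12 N (the pad pushed back some 6 mm), never so hard that the thin cup cracks. Move the jaw only with the trigger, leave the other things where they are, and finish still holding the trigger pushed, because the jaw slackens when it is let go.

Things in the scene. Friction and masses are not known exactly. Their poses are not given: they have to be found in the camera images.
- cup_center (a point): Centre (30 mm above its underside) of the grey plastic coarse filter cup: open-topped, straight and round, 56 mm across, 60 mm tall, wall 3 mm, about 60 g, dark slots round its side. Loose on the counter at the start. Its thin wall cracks when the jaw presses with over 26 N; 10 to 14 N holds it well.
- clamp: Ratchet holder screwed to the counter; aluminium base plate 100 mm wide, from x = -260 to +86 mm, top 12 mm above the counter. Origin at counter level under the seat. Its x axis is the clamping direction: along it come the trigger (x about -200 mm), the moving jaw, the bay for the cup, the fixed V jaw; y is across the plate. Both jaws are 50 to 65 mm wide and reach 57 mm above the counter.
- seat (a point): Point on top of the holder's plate where the centre of the cup's underside sits once the cup is home in the grey V jaw (notch 31 mm beyond the seat, arms reaching back to 17 mm beyond it). The pad face starts 56 to 76 mm from the seat on the other side, so a cup set down with its centre about 10 mm short of the seat, towards the pad, stands clear of both jaws.
- pad_face (a point): Centre of the front face of the moving jaw's orange pad (50 mm wide, 42 mm tall), 36 mm above the counter. At 28 mm from the seat along the holder's x axis it touches a cup that is home in the V.
- jaw (a joint): Travel of the moving jaw, m, 0 fully open, growing towards the V jaw (to 0.075). Starts at 0 to 0.020; at 0.048 the pad touches a cup that is home in the V. Friction of 4 N keeps it in place between pumps, but a jaw that presses a cup slips back to a grip of about 4 N or less when the trigger is let go.
- pad (a joint): How far the orange pad is pushed back on the jaw's springs, m, 0 when it touches nothing, at most 0.016. Stiffness 2 N per mm, so 0.006 means the cup is gripped with 12 N.
- trigger (a joint): Angle of the upright pump trigger, rad: 0 at rest (leaning 0.28 rad away from the jaws), 0.62 fully pumped (leaning 0.34 rad towards them); a spring brings it back. Pushed, its pawl catches a rack with 10 mm teeth and drives the jaw on, 0.035 m per rad after up to 10 mm of idle motion: 11 to 21 mm a full stroke. On the way back the pawl clicks over the teeth and the jaw stays.
- trigger_bar (a point): Centre of the trigger's red crossbar: round, 16 mm thick, 64 mm long, along the holder's y, about 131 mm above the counter at rest, on two black stems 12 mm deep (along x), 13.5 mm to either side. It swings 61 mm along x. A push of 2 to 4 N beats the spring, plus a third of (4 N + grip on the cup) to drive the jaw. Free space all round.
- trigger_pivot (a point): Middle of the trigger's pivot axis (along the holder's y), 180 mm from the seat, 35 mm above the counter; the crossbar turns about it at a radius of 100 mm.
- disc: Stainless steel filter disc, 58 mm across, 5 mm thick, with pinholes. A bystander; origin at the centre of its underside.
- canister: Green plastic flip-top canister, 82 mm across, 106 mm tall. A bystander; origin at the centre of its underside.
- mug: Blue ceramic mug, 76 mm across, 85 mm tall. A bystander; origin at the centre of its underside.
- plate: Empty white porcelain plate, 180 mm across, 18 mm high. A bystander; origin at the centre of its underside.
- whisk: Small steel whisk lying down, 190 mm long, 40 mm high. A bystander; origin at the centre of its underside (mid-length).
- brush: Blue hard silicone brush lying bristles up, 178 mm long, 30 mm wide, 25 mm high. A bystander; origin at the centre of its underside (mid-length).

How it is judged:
By the outcome, as a careful person would: the job done as asked, in the order asked, and still so for the second after the job is handed in, while the arm keeps its last pose, push and grip.
It also fails if it takes over 72 s, if anything falls off the work surface, if the arm or the gripper's body presses on something with over 40 N, if the wrist force passes 120 N, or if a joint passes its speed limit or range.

## Robot

A 6-joint arm with a two-finger parallel gripper is mounted at the origin on the work surface. World frame = base frame: x ahead of the robot, y to its left, z up, the work surface at z = 0. Lengths are in m, angles in degrees, forces in N, time in s.
With the tool pointing down it reaches from about 0.3 to 0.775 m from the base axis. Payload 14.6 kg.
Tool frame: the origin (TCP) lies on the mounting face of the last link; the fingertips stand 173 mm ahead of it and the grasp point (between the pads) lies 155 mm ahead of it; z points along the fingers, y is the line along which they close (so a half turn about z gives the same grasp; the last joint's range is limited). The gripper opens to 85 mm and grips with 20 to 120 N. Pads are 22 mm wide; open, the fingers measure 114 mm over their backs; the gripper's body (76 mm by 85 mm) begins 54 mm behind the grasp point. The pads swing forward as they close: fully open they stand 13 mm farther back than shut.
Start: joints at [-70.451, 17.183, 87.147, -0, 75.671, -3.816], TCP at [0.218, -0.505, 0.405] pointing down, gripper open.
Joint ranges: [-173.82, 173.82], [-45.26, 126.66], [13.44, 144.39], [-59.66, 239.66], [0, 175.72], [-146.38, 146.38]. Speed limits (degrees/s): [127.2, 127.2, 147.25, 180, 180, 180].

## Interface

Orientations are given as [roll, pitch, yaw] about the fixed x, y, z axes, in that order (R = Rz(yaw) Ry(pitch) Rx(roll)).
In Python, from cell import bot gives the robot as it stands.
- The arm moves only by the tool apply_moves, never from a script. Its argument "motion" is a list of rows, each an object with "dp": the shift along the tool's x, y, z normalised to -1 to 1, where 1 is 0.025 m, a list of three; "rot": the turn, a rotation vector about the tool's x, y, z normalised to -1 to 1, where 1 is 0.08 rad, a list of three; "fingers": the closure, from -1 (fully open) to 1 (shut). A call has 1 to 10 rows; each row shifts and turns the commanded pose from where the row before left it, along the tool's axes as they then stand; what a row does not reach is not made up. A row lasts 1/12 s, in which the tool goes at most 41.7 mm and 7.16 degrees, less where a joint would pass 70% of its speed; a pose out of reach is approached as far as the arm can. A call with a number of a shift or a turn outside -1 to 1 is refused whole. A call with a gripper value outside its range is refused whole. The fingers move at their own pace and stop on an object; "force" is the grip in N (left out, the last holds). Time passes only in rows, so rows that do not move let the fingers close. It gives the time, the measured TCP pose, the force, the opening and the grip force at its end, in the units of the state.
- bot.get_obs(): the state, without advancing time (a new reading comes with each control period).
- bot.capture(name): name is "side" or "top"; returns (picture, depth): 420x560x3 uint8, red, green, blue; 420x560 float32, m along the optical axis (not along the pixel's ray), 0 where there is no reading.
- bot.camera_model(name): a dict with "intrinsics" (3x3 intrinsics, pixels), "eye" and "attitude" of the camera in the world. Camera axes: x right, y down, z forward; pixel columns grow to the right and rows downward; lengths in m; the calibration is good to about 2 mm. A picture is of the moment at which its call begins. camera_model takes no time and is no camera call.
- bot.job_done(): hands the job in; it is judged then, once.
Trained networks look in the newest picture that a camera, given by its name, has taken for a name from the list of things; names that differ only in an ending like _2 or _b are one class to them, and where a whole thing is asked for, a point or a joint stands for the part that bears it (a point fixed in the world has none). Each returns a list of dicts, best first, with "conf" (0 to 1); they miss things now and then, are a little off and sometimes report something else, mostly with a low value. They report only what shows in the picture. A call takes as long as a camera call.
- bot.boxes_of(label, camera): "xy" ([column, row] in pixels, amid what is visible of it).
- bot.cut_out(label, camera): "mask" (420x560 bool, what is visible of it) and "xy" ([column, row] in pixels, amid what is visible of it).
- bot.pinpoint(label, camera): "xy" ([column, row] in pixels: a listed point, or the origin of a listed thing).
The state is a dict: "t": time; "joint_pos": joint angles; "qd": joint speeds; "tau": joint torques, N m; "eef_pos": TCP position; "ee_rot": TCP orientation; "force": force on the tool from outside, world axes, zero at the start; "ft_torque": the same for the moment, N m; "gripper_width": finger opening in m; "grip_force": force on a finger pad.
Only numpy, scipy, OpenCV 4.12 (cv2) and the standard library are available. Lean on these libraries where they do the work, as an engineer would, in place of code of your own. Each camera call takes 0.05 s, during which the arm holds its last target. There are 200 camera calls.

## Working session

There is one attempt and no reset: what is moved stays moved. The work goes in short steps, Python scripts to look and compute and a tool call to move; the robot and the scene stay as the last step left them, time stands still between calls to the robot, and variables do not carry over. Pictures are saved under pics/ and viewed, at most 10 in all, crops included, and the job is handed in when it is done.

Besides the shell and the picture viewer there is one more tool, called by a JSON object that holds its "api" and its "payload". apply_moves: Moves the arm, as the interface text tells. Its arguments: {"type":"object","properties":{"motion":{"type":"array","items":{"type":"object","properties":{"dp":{"type":"array","items":{"type":"number"}},"rot":{"type":"array","items":{"type":"number"}},"fingers":{"type":"number"}}}},"force":{"type":"number"}},"required":["motion"]}

```bash
mkdir -p pics; ls
cat > h.py <<'E'
import numpy as np, cv2
from cell import bot
def ray(c,xy):
    m=bot.camera_model(c);K=np.array(m["intrinsics"]);e=np.array(m["eye"]);A=np.array(m["attitude"])
    if A.shape!=(3,3):
        from scipy.spatial.transform import Rotation as R; A=R.from_euler('xyz',A,degrees=True).as_matrix()
    return e,A@np.linalg.solve(K,[xy[0],xy[1],1.])
def at_z(c,xy,z):
    e,d=ray(c,xy); return e+d*(z-e[2])/d[2]
def deproj(c,xy,D):
    e,d=ray(c,xy); return e+d*D[int(round(xy[1])),int(round(xy[0]))]
E
python3 - <<'E'
from h import *
ims=[];np.set_printoptions(precision=4,suppress=True)
Z=dict(cup_center=.03,seat=.012,pad_face=.036,trigger_bar=.131,trigger_pivot=.035,clamp=0,disc=0,canister=0,mug=0,plate=0,whisk=0,brush=0)
for c in("top","side"):
    p,D=bot.capture(c);cv2.imwrite(f"pics/{c}0.png",p[:,:,::-1]);np.save(c+"D.npy",D);np.save(c+"P.npy",p)
    m=bot.camera_model(c);print(c,m)
    for n,z in Z.items():
        r=bot.pinpoint(n,c)
        for q in r[:2]:print(n,q["xy"],round(q["conf"],2),at_z(c,q["xy"],z),deproj(c,q["xy"],D))
print(bot.get_obs())
E
```

```text
pics
top {'intrinsics': array([[523.9116,   0.    , 285.1861],
       [  0.    , 523.9116, 207.0458],
       [  0.    ,   0.    ,   1.    ]]), 'eye': array([ 0.5169, -0.0601,  1.5591]), 'attitude': array([-177.3161,   -1.1259,  -89.6227])}
cup_center [133.0, 261.0] 0.55 [0.4293 0.3495 0.03  ] [0.4277 0.3569 0.0023]
seat [230.6, 205.2] 0.92 [0.5939 0.0711 0.012 ] [0.5939 0.0711 0.0125]
pad_face [232.4, 180.0] 0.43 [0.6662 0.0647 0.036 ] [0.6646 0.0633 0.0525]
trigger_bar [229.4, 124.6] 0.5 [0.8094 0.0668 0.131 ] [0.8068 0.0657 0.1432]
trigger_pivot [234.0, 141.1] 0.66 [0.7805 0.0614 0.035 ] [0.7793 0.0609 0.0416]
clamp [230.9, 203.1] 0.96 [0.6007 0.0713 0.    ] [0.6    0.0702 0.0134]
clamp [418.8, 201.4] 0.57 [ 0.6101 -0.4906  0.    ] [ 0.6102 -0.4906 -0.0002]
disc [127.5, 172.7] 0.64 [0.6888 0.379  0.    ] [0.6881 0.377  0.0069]
canister [368.4, 209.8] 0.69 [ 0.5838 -0.339   0.    ] [ 0.5794 -0.3206  0.1034]
mug [354.0, 264.0] 0.9 [ 0.4223 -0.296   0.    ] [ 0.4226 -0.295   0.0062]
mug [234.3, 140.0] 0.38 [0.7899 0.0633 0.    ] [0.7834 0.0604 0.037 ]
plate [429.8, 274.6] 0.59 [ 0.392
[... 1192 characters left out ...]
192.2] 0.84 [ 0.3856 -0.5231  0.    ] [ 0.383  -0.5093  0.0075]
whisk [181.5, 264.7] 0.81 [0.771  0.1536 0.    ] [0.7678 0.1568 0.0035]
brush [334.7, 179.9] 0.5 [ 0.6053 -0.5013  0.    ] [ 0.5438 -0.3314  0.0933]
{'t': 1.3, 'joint_pos': array([-70.4509,  17.1836,  87.1473,   0.0001,  75.6704,  -3.8159]), 'qd': array([-0.0249,  0.0145, -0.0342, -0.1536, -0.0171,  0.0539]), 'tau': array([  0.0018, -54.335 , -36.1981,   0.    ,   0.0007,  -0.    ]), 'eef_pos': array([ 0.2181, -0.5049,  0.4047]), 'ee_rot': array([-179.9987,   -0.0002,   23.365 ]), 'force': array([-0.3581,  0.313 , -0.5738]), 'ft_torque': array([-0.0066, -0.0247,  0.0369]), 'grip_force': 0.0, 'gripper_width': 0.08509678759667379}
```

View pics/top0.png

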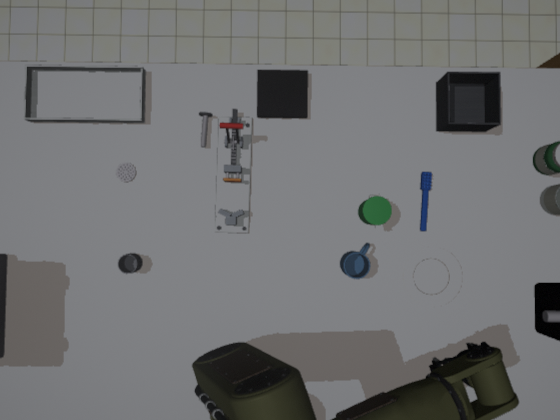

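View pics/side0.png

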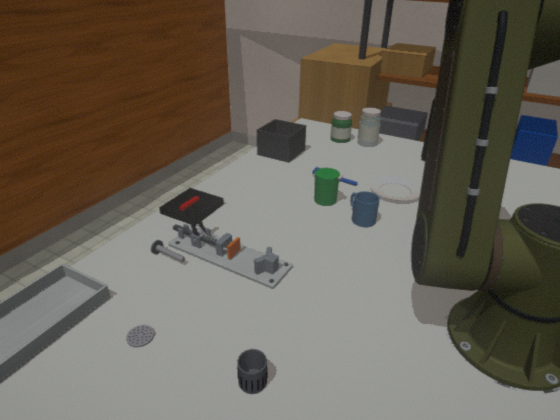

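Run:
```python
from h import *
from scipy.spatial.transform import Rotation as R
np.set_printoptions(precision=4,suppress=True)
P={}
for c in("top","side"):
    D=np.load(c+"D.npy");m=bot.camera_model(c);K=m["intrinsics"];A=R.from_euler('xyz',m["attitude"],degrees=True).as_matrix()
    u,v=np.meshgrid(np.arange(560),np.arange(420))
    d=np.stack([(u-K[0,2])/K[0,0],(v-K[1,2])/K[1,1],np.ones_like(u)],-1)*D[...,None]
    W=d@A.T+m["eye"];W[D==0]=np.nan;P[c]=W
    # cup region
    s=(abs(W[...,0]-.43)<.09)&(abs(W[...,1]-.353)<.09)&(W[...,2]>.01)
    q=W[s];print(c,"cup n",len(q),q.min(0),q.max(0),np.percentile(q,[5,50,95],axis=0))
    t=q[q[:,2]>q[:,2].max()-.008];print("cup top",t.mean(0),t.min(0),t.max(0))
    r=np.load(c+"P.npy").astype(int)
    red=(r[...,0]>130)&(r[...,1]<70)&(r[...,2]<70);q=W[red];q=q[(q[:,2]>.1)&(q[:,2]<.17)&(q[:,0]>.6)]
    print("red",len(q),q.mean(0),q.min(0),q.max(0))
    if len(q)>9:
        e=np.linalg.svd(q[:,:2]-q[:,:2].mean(0))[2][0];print("bar axis deg",np.degrees(np.arctan2(e[1],e[0])))
    if c=="top":
        s=(W[...,2]>.006)&(W[...,2]<.02)&(W[...,0]>.48)&(W[...,0]<.9)&(abs(W[...,1]-.068)<.075)
        pts=W[s][:,:2].astype(np.float32);print("plate rect",len(pts),cv2.minAreaRect(pts))
```

```text
top cup n 262 [0.3557 0.2793 0.0101] [0.5074 0.3992 0.0681] [[0.3981 0.3291 0.0108]
 [0.4224 0.3571 0.0417]
 [0.4491 0.3818 0.0626]]
cup top [0.4231 0.3553 0.0624] [0.3971 0.3295 0.0601] [0.4479 0.3831 0.0681]<stdin>:16: RuntimeWarning: Mean of empty slice.
  ret = um.true_divide(
Traceback (most recent call last):
ValueError: zero-size array to reduction operation minimum which has no identity
```

Top view: the cup stands upright at about (131,263). The holder runs from the V jaw at (235,217) to the red bar at (231,125), with the orange pad at (232,180). The whisk lies beside the holder at (205,130). The side view agrees: cup (252,370), bar (190,203), pad (234,247).

```bash
cat >> h.py <<'E'
from scipy.spatial.transform import Rotation as R
np.set_printoptions(precision=4,suppress=True)
def cloud(c,D):
    m=bot.camera_model(c);K=m["intrinsics"];A=R.from_euler('xyz',m["attitude"],degrees=True).as_matrix()
    u,v=np.meshgrid(np.arange(560),np.arange(420))
    d=np.stack([(u-K[0,2])/K[0,0],(v-K[1,2])/K[1,1],np.ones_like(u)],-1)*D[...,None]
    W=d@A.T+m["eye"];W[D==0]=np.nan;return W
def colours(p):
    h=cv2.cvtColor(p,cv2.COLOR_RGB2HSV).astype(int);H,S,V=h[...,0],h[...,1],h[...,2]
    return ((H<4)|(H>174))&(S>150)&(V>60),(H>=6)&(H<=18)&(S>150)&(V>60)
E
python3 - <<'E'
from h import *
for c in("top","side"):
    D=np.load(c+"D.npy");W=cloud(c,D);p=np.load(c+"P.npy")
    near=(W[...,0]>.6)&(W[...,0]<.9)&(abs(W[...,1]-.065)<.08)
    for n,mk,lo in zip(("red","orange"),colours(p),(.1,.016)):
        q=W[mk&near&(W[...,2]>lo)]
        if len(q)<5: print(c,n,len(q));continue
        e=np.linalg.svd(q[:,:2]-q[:,:2].mean(0))[2][0]
        print(c,n,len(q),"med",np.median(q,0),q.min(0),q.max(0),"axis",np.degrees(np.arctan2(e[1],e[0])))
    if c=="top":
        s=(W[...,2]>.005)&(W[...,2]<.022)&(W[...,0]>.48)&(W[...,0]<.9)&(abs(W[...,1]-.068)<.066)
        n,l,st,_=cv2.connectedComponentsWithStats(s.astype(np.uint8));k=1+st[1:,4].argmax()
        print("plate",st[k],cv2.minAreaRect(W[l==k][:,:2].astype(np.float32)))
    s=(abs(W[...,0]-.424)<.05)&(abs(W[...,1]-.356)<.05)&(W[...,2]>.054)&(W[...,2]<.07)
    print("rim",s.sum(),cv2.minEnclosingCircle(W[s][:,:2].astype(np.float32)))
E
```

```text
top red 94 med [0.8063 0.0647 0.1386] [0.8001 0.0342 0.13  ] [0.8139 0.0918 0.144 ] axis -91.15608566580087
top orange 23 med [0.667  0.0588 0.0555] [0.6641 0.044  0.0518] [0.6675 0.0868 0.061 ] axis -92.18674384043851
plate [ 213  116   41  118 2833] ((0.6847027540206909, 0.06608758866786957), (0.11150016635656357, 0.3491477072238922), 88.06018829345703)
rim 82 ((0.4230128228664398, 0.3567092716693878), 0.02845865674316883)
side red 98 med [0.8024 0.0655 0.1366] [0.7962 0.0272 0.1278] [0.8133 0.0946 0.1402] axis 87.5642758629478
side orange 64 med [0.6639 0.08   0.0541] [0.6599 0.0434 0.0185] [0.6694 0.0907 0.0589] axis 87.60706418007436
rim 235 ((0.4222721755504608, 0.35593798756599426), 0.028964843600988388)
```

{"api": "apply_moves", "payload": {"motion": [{"dp": [0,0,0],"rot": [0,0,0.92],"fingers": -1},{"dp": [0,0,0],"rot": [0,0,0.92],"fingers": -1},{"dp": [0,0,0],"rot": [0,0,0.92],"fingers": -1},{"dp": [0,0,0],"rot": [0,0,0.92],"fingers": -1},{"dp": [0,0,0],"rot": [0,0,0.92],"fingers": -1},{"dp": [0,0,0],"rot": [0,0,0.92],"fingers": -1},{"dp": [0.9,-0.8,0],"rot": [0,0,0],"fingers": -1},{"dp": [0.9,-0.8,0],"rot": [0,0,0],"fingers": -1},{"dp": [0.9,-0.8,0],"rot": [0,0,0],"fingers": -1},{"dp": [0.9,-0.8,0],"rot": [0,0,0],"fingers": -1}], "force": 20}}

```text
t: 2.13
eef_pos: [0.3115, -0.427, 0.4047]
ee_rot: [180.0, -0.0, -2.0]
force: [-0.7, -0.7, -0.1]
gripper_width: 0.0852
grip_force: 0.0
```

{"api": "apply_moves", "payload": {"motion": [{"dp": [0.7,-1,0],"rot": [0,0,0],"fingers": -1},{"dp": [0.7,-1,0],"rot": [0,0,0],"fingers": -1},{"dp": [0.7,-1,0],"rot": [0,0,0],"fingers": -1},{"dp": [0.7,-1,0],"rot": [0,0,0],"fingers": -1},{"dp": [0.6,-1,0],"rot": [0,0,0],"fingers": -1},{"dp": [0,-1,0],"rot": [0,0,0],"fingers": -1},{"dp": [0,-1,0],"rot": [0,0,0],"fingers": -1},{"dp": [0,-1,0],"rot": [0,0,0],"fingers": -1},{"dp": [0,-1,0],"rot": [0,0,0],"fingers": -1},{"dp": [0,-1,0],"rot": [0,0,0],"fingers": -1}]}}

```text
t: 2.97
eef_pos: [0.404, -0.1798, 0.4048]
ee_rot: [180.0, -0.0, -1.9]
force: [1.0, 0.5, 0.3]
gripper_width: 0.0855
grip_force: 0.0
```

{"api": "apply_moves", "payload": {"motion": [{"dp": [0,-1,0],"rot": [0,0,0],"fingers": -1},{"dp": [0,-1,0],"rot": [0,0,0],"fingers": -1},{"dp": [0,-1,0],"rot": [0,0,0],"fingers": -1},{"dp": [0,-1,0],"rot": [0,0,0],"fingers": -1},{"dp": [0,-1,0],"rot": [0,0,0],"fingers": -1},{"dp": [0,-1,0],"rot": [0,0,0],"fingers": -1},{"dp": [0,-1,0],"rot": [0,0,0],"fingers": -1},{"dp": [0,-1,0],"rot": [0,0,0],"fingers": -1},{"dp": [0,-1,0],"rot": [0,0,0],"fingers": -1},{"dp": [0,-1,0],"rot": [0,0,0],"fingers": -1}]}}

```text
t: 3.8
eef_pos: [0.4124, 0.0701, 0.4048]
ee_rot: [-180.0, -0.0, -1.9]
force: [0.9, -0.2, 0.4]
gripper_width: 0.0854
grip_force: 0.0
```

{"api": "apply_moves", "payload": {"motion": [{"dp": [0,-1,0],"rot": [0,0,0],"fingers": -1},{"dp": [0,-1,0],"rot": [0,0,0],"fingers": -1},{"dp": [0,-1,0],"rot": [0,0,0],"fingers": -1},{"dp": [0,-1,0],"rot": [0,0,0],"fingers": -1},{"dp": [0,-1,0],"rot": [0,0,0],"fingers": -1},{"dp": [0,-1,0],"rot": [0,0,0],"fingers": -1},{"dp": [0,-1,0],"rot": [0,0,0],"fingers": -1},{"dp": [0,-1,0],"rot": [0,0,0],"fingers": -1},{"dp": [0,-1,0],"rot": [0,0,0],"fingers": -1},{"dp": [0,-1,0],"rot": [0,0,0],"fingers": -1}]}}

```text
t: 4.63
eef_pos: [0.4209, 0.32, 0.4047]
ee_rot: [-180.0, -0.0, -1.9]
force: [0.9, 0.0, 0.0]
gripper_width: 0.0856
grip_force: 0.0
```

{"api": "apply_moves", "payload": {"motion": [{"dp": [0,-0.73,0],"rot": [0,0,0],"fingers": -1},{"dp": [0,-0.73,0],"rot": [0,0,0],"fingers": -1},{"dp": [0,0,1],"rot": [0,0,0],"fingers": -1},{"dp": [0,0,1],"rot": [0,0,0],"fingers": -1},{"dp": [0,0,1],"rot": [0,0,0],"fingers": -1},{"dp": [0,0,1],"rot": [0,0,0],"fingers": -1}]}}

```text
t: 5.13
eef_pos: [0.4221, 0.3552, 0.3036]
ee_rot: [-180.0, -0.0, -1.9]
force: [1.8, 0.8, 0.7]
gripper_width: 0.0855
grip_force: 0.0
```

Run:
```python
from h import *
o=bot.get_obs();print(o["eef_pos"],o["ee_rot"],o["joint_pos"])
p,D=bot.capture("side");cv2.imwrite("pics/side1.png",p[:,:,::-1]);W=cloud("side",D)
s=(abs(W[...,0]-.424)<.05)&(abs(W[...,1]-.356)<.05)&(W[...,2]>.054)&(W[...,2]<.07)
print("rim",s.sum(),cv2.minEnclosingCircle(W[s][:,:2].astype(np.float32)))
```

```text
[0.4221 0.3552 0.3036] [-179.991    -0.0104   -1.922 ] [ 36.2792  23.3191  93.1017   0.0007  63.5655 128.2009]
rim 226 ((0.4231756925582886, 0.3558221459388733), 0.028676018118858337)
```

{"api": "apply_moves", "payload": {"motion": [{"dp": [0.04,0,1],"rot": [0,0,0],"fingers": -1},{"dp": [0,0,1],"rot": [0,0,0],"fingers": -1},{"dp": [0,0,1],"rot": [0,0,0],"fingers": -1},{"dp": [0,0,0.8],"rot": [0,0,0],"fingers": -1},{"dp": [0,0,0.5],"rot": [0,0,0],"fingers": -1},{"dp": [0,0,0],"rot": [0,0,0],"fingers": 0},{"dp": [0,0,0],"rot": [0,0,0],"fingers": 0.6},{"dp": [0,0,0],"rot": [0,0,0],"fingers": 0.6},{"dp": [0,0,0],"rot": [0,0,0],"fingers": 0.6},{"dp": [0,0,0],"rot": [0,0,0],"fingers": 0.6}], "force": 20}}

```text
t: 6.02
eef_pos: [0.4236, 0.3554, 0.1987]
ee_rot: [-179.9, -0.1, -1.9]
force: [-0.7, -0.1, 7.2]
gripper_width: 0.0548
grip_force: 22.0
```

{"api": "apply_moves", "payload": {"motion": [{"dp": [0,0,0],"rot": [0,0,0],"fingers": 0.6},{"dp": [0,0,0],"rot": [0,0,0],"fingers": 0.6},{"dp": [0,0,0],"rot": [0,0,0],"fingers": 0.6},{"dp": [0,0,0],"rot": [0,0,0],"fingers": 0.6}]}}

```text
t: 6.35
eef_pos: [0.4237, 0.3554, 0.1987]
ee_rot: [-179.9, -0.1, -1.9]
force: [-0.3, -0.6, 8.4]
gripper_width: 0.0545
grip_force: 22.0
```

{"api": "apply_moves", "payload": {"motion": [{"dp": [0,0,-0.4],"rot": [0,0,0],"fingers": 0.6},{"dp": [0,0,-0.8],"rot": [0,0,0],"fingers": 0.6},{"dp": [0,0,-0.9],"rot": [0,0,0],"fingers": 0.6},{"dp": [0,0,-0.9],"rot": [0,0,0],"fingers": 0.6},{"dp": [0,0,-0.6],"rot": [0,0,0],"fingers": 0.6},{"dp": [0.2,0.3,0],"rot": [0,0,0],"fingers": 0.6},{"dp": [0.4,0.6,0],"rot": [0,0,0],"fingers": 0.6},{"dp": [0.6,0.8,0],"rot": [0,0,0],"fingers": 0.6},{"dp": [0.6,0.8,0],"rot": [0,0,0],"fingers": 0.6},{"dp": [0.6,0.8,0],"rot": [0,0,0],"fingers": 0.6}]}}

```text
t: 7.18
eef_pos: [0.4809, 0.2693, 0.287]
ee_rot: [180.0, 0.0, -1.9]
force: [0.6, 1.5, -0.7]
gripper_width: 0.0548
grip_force: 21.5
```

{"api": "apply_moves", "payload": {"motion": [{"dp": [0.6,0.9,0],"rot": [0,0,0],"fingers": 0.6},{"dp": [0.6,0.9,0],"rot": [0,0,0],"fingers": 0.6},{"dp": [0.6,0.9,0],"rot": [0,0,0],"fingers": 0.6},{"dp": [0.6,0.9,0],"rot": [0,0,0],"fingers": 0.6},{"dp": [0.6,0.9,0],"rot": [0,0,0],"fingers": 0.6},{"dp": [0.6,0.9,0],"rot": [0,0,0],"fingers": 0.6},{"dp": [0.6,0.9,0],"rot": [0,0,0],"fingers": 0.6},{"dp": [0.6,0.8,0],"rot": [0,0,0],"fingers": 0.6},{"dp": [0.4,0.5,0],"rot": [0,0,0],"fingers": 0.6},{"dp": [0.1,0.2,0],"rot": [0,0,0],"fingers": 0.6}]}}

```text
t: 8.02
eef_pos: [0.6072, 0.0693, 0.2868]
ee_rot: [180.0, 0.0, -2.1]
force: [-0.9, 0.1, -0.6]
gripper_width: 0.0551
grip_force: 21.5
```

Run:
```python
from h import *
o=bot.get_obs();print(o["t"],o["eef_pos"],o["ee_rot"],o["joint_pos"],o["force"],o["gripper_width"])
p,D=bot.capture("side");cv2.imwrite("pics/side2.png",cv2.resize(p[100:340,120:400,::-1],None,fx=2.5,fy=2.5))
print(bot.pinpoint("cup_center","side"), bot.pinpoint("seat","side"))
```

```text
8.0167 [0.6072 0.0693 0.2868] [179.9907   0.0108  -2.0523] [ 3.0757 31.4055 83.4222 -0.0091 65.1839 95.1318] [-0.8513  0.0794 -0.5824] 0.0550963550438038
[{'xy': [249.9, 227.2], 'conf': 0.88}] []
```

View pics/side2.png

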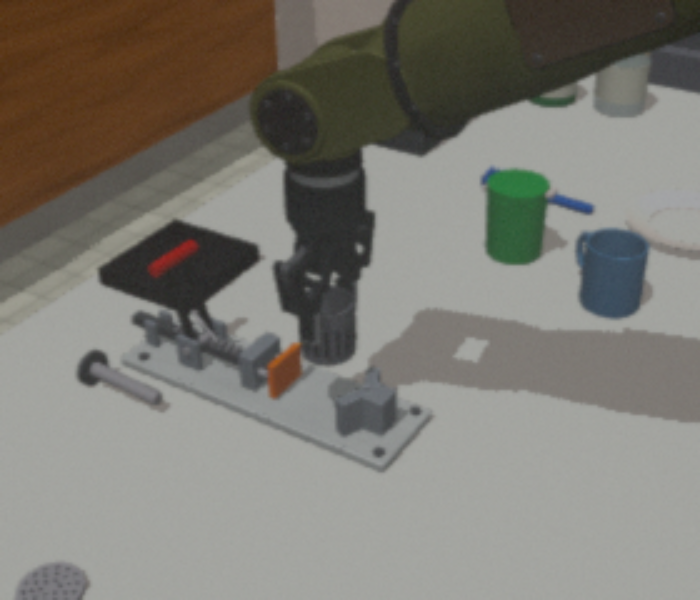

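The cup hangs upright in the gripper at crop (328,325), over the bay between the orange pad (285,370) and the V jaw (365,400).

{"api": "apply_moves", "payload": {"motion": [{"dp": [0,0,0.6],"rot": [0,0,0],"fingers": 0.6},{"dp": [0,0,0.8],"rot": [0,0,0],"fingers": 0.6},{"dp": [0,0,0.7],"rot": [0,0,0],"fingers": 0.6},{"dp": [0,0,0.4],"rot": [0,0,0],"fingers": 0.6},{"dp": [0,0,0.25],"rot": [0,0,0],"fingers": 0.6},{"dp": [0,0,0.15],"rot": [0,0,0],"fingers": 0.6},{"dp": [0,0,0.05],"rot": [0,0,0],"fingers": 0.6},{"dp": [0,0,0],"rot": [0,0,0],"fingers": 0.6}]}}

```text
t: 8.83
eef_pos: [0.6064, 0.0715, 0.2139]
ee_rot: [-180.0, -0.0, -1.9]
force: [-0.2, -0.8, 0.6]
gripper_width: 0.0546
grip_force: 21.5
```

{"api": "apply_moves", "payload": {"motion": [{"dp": [0.02,0.1,0.05],"rot": [0,0,0],"fingers": 0.6},{"dp": [0,0,0.05],"rot": [0,0,0],"fingers": 0.6},{"dp": [0,0,0.04],"rot": [0,0,0],"fingers": 0.6},{"dp": [0,0,0],"rot": [0,0,0],"fingers": 0.6}]}}

```text
t: 9.17
eef_pos: [0.6069, 0.0686, 0.2108]
ee_rot: [180.0, -0.1, -2.0]
force: [-1.1, -1.1, 5.6]
gripper_width: 0.0546
grip_force: 22.0
```

Contact, 5.6 N. Release and rise.

{"api": "apply_moves", "payload": {"motion": [{"dp": [0,0,0],"rot": [0,0,0],"fingers": -0.2},{"dp": [0,0,0],"rot": [0,0,0],"fingers": -0.6},{"dp": [0,0,0],"rot": [0,0,0],"fingers": -0.8},{"dp": [0,0,0],"rot": [0,0,0],"fingers": -0.8},{"dp": [0,0,0],"rot": [0,0,0],"fingers": -0.8},{"dp": [0,0,-0.4],"rot": [0,0,0],"fingers": -0.8},{"dp": [0,0,-0.8],"rot": [0,0,0],"fingers": -0.8},{"dp": [0,0,-1],"rot": [0,0,0],"fingers": -0.8},{"dp": [0,0,-1],"rot": [0,0,0],"fingers": -0.8},{"dp": [0,0,-1],"rot": [0,0,0],"fingers": -0.8}]}}

```text
t: 10.0
eef_pos: [0.6066, 0.0688, 0.3169]
ee_rot: [-180.0, -0.0, -1.9]
force: [-0.2, 0.0, 0.9]
gripper_width: 0.0769
grip_force: 0.0
```

{"api": "apply_moves", "payload": {"motion": [{"dp": [0,0,-1],"rot": [0,0,0],"fingers": 0.5},{"dp": [0,0,-1],"rot": [0,0,0],"fingers": 1},{"dp": [0,0,-0.4],"rot": [0,0,0],"fingers": 1},{"dp": [0,0,0],"rot": [0,0,0],"fingers": 1}]}}

```text
t: 10.33
eef_pos: [0.6067, 0.0688, 0.378]
ee_rot: [-180.0, -0.3, -1.9]
force: [-0.3, 0.0, 0.0]
gripper_width: 0.0289
grip_force: 0.0
```

```bash
cat >> h.py <<'E'
S=np.array([.5978,.069]);ex=np.array([-.9994,.034]);ey=np.array([-.034,-.9994])
def hold(W): # holder-frame x,y,z
    q=W.copy();d=W[...,:2]-S;q[...,0]=d@ex;q[...,1]=d@ey;return q
E
python3 - <<'E'
from h import *
o=bot.get_obs();print(o["t"],o["eef_pos"],o["ee_rot"],o["joint_pos"],o["force"],o["gripper_width"])
for c in("side","top"):
    p,D=bot.capture(c);cv2.imwrite(f"pics/{c}3.png",cv2.resize(p[100:340,120:400,::-1],None,fx=2.5,fy=2.5) if c=="side" else p[:,:,::-1])
    H=hold(cloud(c,D))
    red,org=colours(p);n=(abs(H[...,1])<.06)&(abs(H[...,0]+.1)<.2)
    for m in(red&(H[...,2]>.1),org&(H[...,2]>.016)):
        q=H[n&m]; print(c,len(q),np.median(q,0) if len(q) else '',np.percentile(q,[10,90],axis=0) if len(q) else '')
    s=(H[...,0]>-.05)&(H[...,0]<.05)&(abs(H[...,1])<.04)&(H[...,2]>.064)&(H[...,2]<.085)
    if s.sum()>5: print("rim",s.sum(),cv2.minEnclosingCircle(H[s][:,:2].astype(np.float32)),H[s][:,2].max())
E
```

```text
10.3333 [0.6067 0.0688 0.378 ] [-179.9755   -0.2686   -1.9357] [ 3.0348 26.0926 78.565   0.0012 75.0727 94.9701] [-0.3389  0.0121  0.0243] 0.02893679860544931
side 104 [-0.2043 -0.0033  0.1362] [[-0.2098 -0.0287  0.1307]
 [-0.2018  0.0257  0.1396]]
side 85 [-0.0651 -0.0096  0.0527] [[-0.0684 -0.0233  0.0258]
 [-0.0635  0.0162  0.0583]]
rim 141 ((-0.009181534871459007, 0.0012368445750325918), 0.030030742287635803) 0.07441732696034553
top 96 [-0.2084 -0.0026  0.1389] [[-0.2131 -0.0244  0.1341]
 [-0.2036  0.022   0.1422]]
top 0  
rim 6 ((0.0178117286413908, -0.0007028162945061922), 0.008452437818050385) 0.0831772421653012
```

View pics/side3.png

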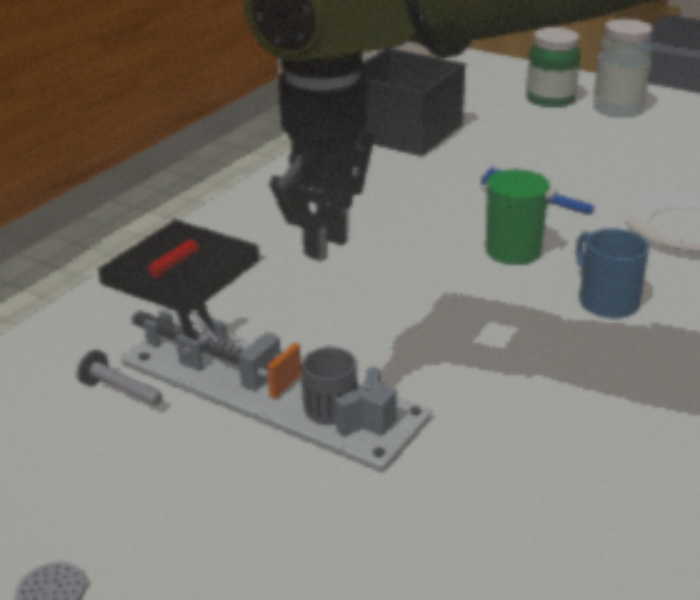

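The cup stands upright in the bay at crop (330,385), clear of both the pad and the V jaw; depth gives its centre 9 mm short of the seat. The red bar is at crop (173,258). Next I tilt the tool and go beyond the bar.

{"api": "apply_moves", "payload": {"motion": [{"dp": [0,0,0],"rot": [0,0.9,0],"fingers": 1},{"dp": [0,0,0],"rot": [0,0.91,0],"fingers": 1},{"dp": [0,0,0],"rot": [0,0.91,0],"fingers": 1},{"dp": [0,0,0],"rot": [0,0.91,0],"fingers": 1},{"dp": [0,0,0],"rot": [0,0.91,0],"fingers": 1},{"dp": [0,0,0],"rot": [0,0.91,0],"fingers": 1},{"dp": [0.5,0,0.3],"rot": [0,0,0],"fingers": 1},{"dp": [0.8,0,0.5],"rot": [0,0,0],"fingers": 1},{"dp": [0.8,0,0.5],"rot": [0,0,0],"fingers": 1},{"dp": [0,0,0],"rot": [0,0,0],"fingers": 1}]}}

```text
t: 11.27
eef_pos: [0.6701, 0.0664, 0.364]
ee_rot: [180.0, -24.8, -2.0]
force: [-0.1, 0.3, -0.6]
gripper_width: -0.0
grip_force: 0.0
```

Run:
```python
from h import *
H=hold(cloud("top",np.load("topD.npy")));W=cloud("top",np.load("topD.npy"))
print("tile",W[95,282],W[75,262],W[115,262], W[110,235],W[120,245])
o=bot.get_obs();print(o["eef_pos"],o["ee_rot"],o["joint_pos"],o["gripper_width"])
```

```text
tile [ 0.922  -0.0782  0.0218] [ 0.9809 -0.0184  0.0232] [ 0.8604 -0.0195  0.0264] [0.8701 0.0587 0.0446] [0.8486 0.0314 0.0091]
[0.6701 0.0664 0.364 ] [179.9775 -24.7534  -1.9508] [ 2.7529 31.3632 73.5404 -2.5815 50.4466 95.9178] -7.612391884788393e-06
```

{"api": "apply_moves", "payload": {"motion": [{"dp": [0.8,0,0.5],"rot": [0,0,0],"fingers": 1},{"dp": [0.8,0,0.5],"rot": [0,0,0],"fingers": 1},{"dp": [0.8,0,0.5],"rot": [0,0,0],"fingers": 1},{"dp": [0.7,0,0.45],"rot": [0,0,0],"fingers": 1},{"dp": [0.25,0,0.15],"rot": [0,0,0],"fingers": 1},{"dp": [0,0,0],"rot": [0,0,0],"fingers": 1}]}}

```text
t: 11.77
eef_pos: [0.7668, 0.0632, 0.3519]
ee_rot: [180.0, -24.7, -1.9]
force: [0.6, 0.1, -1.1]
gripper_width: -0.0002
grip_force: 0.0
```

```bash
cat >> h.py <<'E'
def look(tag):
    o=bot.get_obs();e=np.array(o["eef_pos"]);T=R.from_euler('xyz',o["ee_rot"],degrees=True).as_matrix()
    tip=e+T[:,2]*.158;f=np.r_[np.array(o["force"])[:2]@ex,o["force"][2]]
    print("t",o["t"],"TCP",e,o["ee_rot"],"contact pt holder",np.r_[hold(tip[None])[0]],"f x,z",f,"fraw",o["force"])
    for c in("side","top"):
        p,D=bot.capture(c);np.save(f"{c}P.npy",p);cv2.imwrite(f"pics/{c}_{tag}.png",cv2.resize(p[100:340,120:400,::-1],None,fx=2.5,fy=2.5) if c=="side" else p[:,:,::-1])
        H=hold(cloud(c,D));red,org=colours(p);n=(abs(H[...,1])<.06)&(abs(H[...,0]+.1)<.2)
        for k,m in(("bar",red&(H[...,2]>.1)),("pad",org&(H[...,2]>.016))):
            q=H[n&m]
            if len(q)>3:print(c,k,len(q),np.median(q,0),np.percentile(q[:,0],[10,90]))
        s=(H[...,0]>-.05)&(H[...,0]<.05)&(abs(H[...,1])<.04)&(H[...,2]>.064)&(H[...,2]<.08)
        if s.sum()>20:print(c,"rim",s.sum(),cv2.minEnclosingCircle(H[s][:,:2].astype(np.float32)))
E
python3 -c "
from h import *
look('pre');print(bot.get_obs()['joint_pos'])"
```

```text
t 11.7667 TCP [0.7668 0.0632 0.3519] [179.9803 -24.7449  -1.9434] contact pt holder [-0.2352  0.0001  0.2084] f x,z [-0.5884 -1.0542] fraw [ 0.5911  0.0702 -1.0542]
side bar 90 [-0.205  -0.0057  0.1366] [-0.2105 -0.2013]
side pad 86 [-0.0657 -0.011   0.0527] [-0.07   -0.0641]
side rim 141 ((-0.008073987439274788, -0.0008416365017183125), 0.030256228521466255)
[ 2.1683 45.0429 52.9303 -2.0561 57.2692 94.8322]
```

{"api": "apply_moves", "payload": {"motion": [{"dp": [-0.3,0,0.64],"rot": [0,0,0],"fingers": 1},{"dp": [-0.3,0,0.64],"rot": [0,0,0],"fingers": 1},{"dp": [-0.3,0,0.64],"rot": [0,0,0],"fingers": 1},{"dp": [-0.28,0,0.62],"rot": [0,0,0],"fingers": 1},{"dp": [0,0,0],"rot": [0,0,0],"fingers": 1},{"dp": [0,0,0],"rot": [0,0,0],"fingers": 1}]}}

```text
t: 12.37
eef_pos: [0.7656, 0.0636, 0.2851]
ee_rot: [180.0, -24.9, -1.9]
force: [-0.2, -0.1, -0.6]
gripper_width: -0.0003
grip_force: 0.0
```

```bash
python3 -c "
from h import *
look('down')"
```

```text
t 12.3667 TCP [0.7656 0.0636 0.2851] [179.9925 -24.8869  -1.9222] contact pt holder [-0.2344 -0.0003  0.1417] f x,z [ 0.2315 -0.5989] fraw [-0.2348 -0.0933 -0.5989]
side bar 84 [-0.2049 -0.005   0.136 ] [-0.2095 -0.2019]
side pad 79 [-0.0659 -0.0111  0.053 ] [-0.0706 -0.0639]
side rim 139 ((-0.00915350578725338, -0.00055967818479985), 0.029788006097078323)
```

View pics/side_down.png

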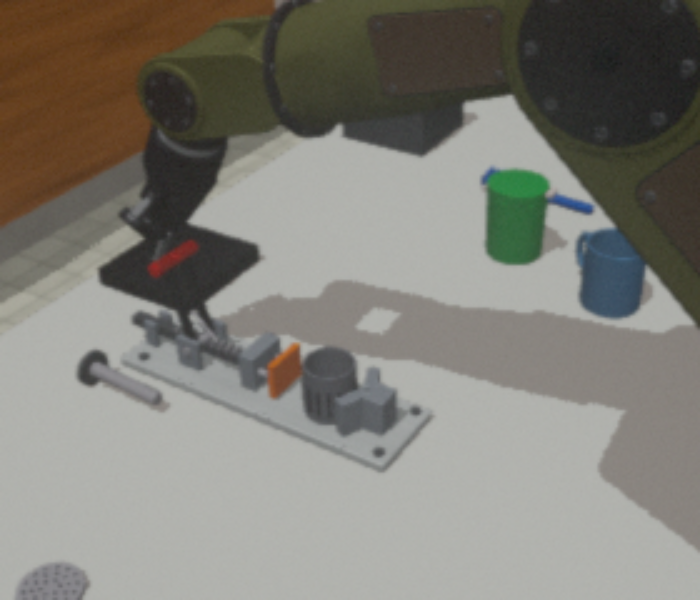

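The closed fingers are behind the red bar at crop (165,245), and the cup is still standing clear at (330,385). First stroke.

{"api": "apply_moves", "payload": {"motion": [{"dp": [-0.085,0,0.18],"rot": [0,0,0],"fingers": 1},{"dp": [-0.36,0,-0.17],"rot": [0,0,0],"fingers": 1},{"dp": [-0.36,0,-0.17],"rot": [0,0,0],"fingers": 1},{"dp": [-0.36,0,-0.17],"rot": [0,0,0],"fingers": 1},{"dp": [0,0,0],"rot": [0,0,0],"fingers": 1}]}}

```text
t: 12.88
eef_pos: [0.7357, 0.0644, 0.2834]
ee_rot: [-180.0, -25.3, -1.9]
force: [3.6, 0.1, 4.6]
gripper_width: -0.0001
grip_force: 2.5
```

{"api": "apply_moves", "payload": {"motion": [{"dp": [-0.36,0,-0.17],"rot": [0,0,0],"fingers": 1},{"dp": [-0.36,0,-0.17],"rot": [0,0,0],"fingers": 1},{"dp": [-0.36,0,-0.17],"rot": [0,0,0],"fingers": 1},{"dp": [0,0,0],"rot": [0,0,0],"fingers": 1},{"dp": [0,0,0],"rot": [0,0,0],"fingers": 1}]}}

```text
t: 13.3
eef_pos: [0.7068, 0.0652, 0.2826]
ee_rot: [-180.0, -25.2, -1.9]
force: [3.7, -1.6, 5.7]
gripper_width: 0.0
grip_force: 2.9
```

```bash
python3 -c "
from h import *
look('s1')"
```

```text
t 13.3 TCP [0.7068 0.0652 0.2826] [-179.9916  -25.1949   -1.948 ] contact pt holder [-0.1763  0.      0.1397] f x,z [-3.7167  5.7386] fraw [ 3.6637 -1.6217  5.7386]
side bar 79 [-0.153  -0.0073  0.1373] [-0.1569 -0.1499]
side pad 96 [-0.0559 -0.0098  0.0502] [-0.0593 -0.0541]
side rim 142 ((-0.008425429463386536, 0.0005922879208810627), 0.02956765703856945)
top pad 31 [-0.0576 -0.0056  0.0567] [-0.0605 -0.0543]
```

{"api": "apply_moves", "payload": {"motion": [{"dp": [-0.2,0,-0.05],"rot": [0,0,0],"fingers": 1},{"dp": [-0.18,0,-0.05],"rot": [0,0,0],"fingers": 1},{"dp": [0,0,0],"rot": [0,0,0],"fingers": 1},{"dp": [0,0,0],"rot": [0,0,0],"fingers": 1}]}}

```text
t: 13.73
eef_pos: [0.6976, 0.0656, 0.2803]
ee_rot: [-180.0, -25.2, -1.9]
force: [5.2, -2.0, 5.1]
gripper_width: -0.0001
grip_force: 3.6
```

```bash
python3 -c "
from h import *
look('s1b')"
```

```text
t 13.7333 TCP [0.6976 0.0656 0.2803] [-179.992   -25.1942   -1.943 ] contact pt holder [-0.1671 -0.      0.1373] f x,z [-5.2724  5.0673] fraw [ 5.2078 -1.9911  5.0673]
side bar 83 [-0.1438 -0.0065  0.1343] [-0.1484 -0.1407]
side pad 84 [-0.052  -0.0116  0.0505] [-0.0558 -0.0507]
side rim 136 ((-0.00971482414752245, -0.0013840189203619957), 0.029839852824807167)
top pad 29 [-0.0544 -0.0056  0.0594] [-0.0573 -0.0515]
```

{"api": "apply_moves", "payload": {"motion": [{"dp": [0.72,0,0.34],"rot": [0,0,0],"fingers": 1},{"dp": [0.72,0,0.34],"rot": [0,0,0],"fingers": 1},{"dp": [0.72,0,0.34],"rot": [0,0,0],"fingers": 1},{"dp": [0.4,0,0.19],"rot": [0,0,0],"fingers": 1},{"dp": [0,0,0],"rot": [0,0,0],"fingers": 1},{"dp": [0,0,0],"rot": [0,0,0],"fingers": 1},{"dp": [0,0,0],"rot": [0,0,0],"fingers": 1}]}}

```text
t: 14.42
eef_pos: [0.7671, 0.0635, 0.2781]
ee_rot: [-180.0, -24.9, -1.9]
force: [0.5, -0.3, -0.8]
gripper_width: -0.0003
grip_force: 0.0
```

```bash
python3 -c "
from h import *
look('r1')"
```

```text
t 14.4167 TCP [0.7671 0.0635 0.2781] [-179.9983  -24.9174   -1.9299] contact pt holder [-0.236  -0.0003  0.1348] f x,z [-0.4672 -0.7577] fraw [ 0.4571 -0.305  -0.7577]
side bar 83 [-0.205  -0.0027  0.1358] [-0.2088 -0.2024]
side pad 87 [-0.052  -0.0124  0.0518] [-0.0559 -0.0505]
side rim 136 ((-0.009245339781045914, -0.0002239657478639856), 0.029783064499497414)
```

{"api": "apply_moves", "payload": {"motion": [{"dp": [-0.4,0,-0.19],"rot": [0,0,0],"fingers": 1},{"dp": [-0.4,0,-0.19],"rot": [0,0,0],"fingers": 1},{"dp": [-0.36,0,-0.17],"rot": [0,0,0],"fingers": 1},{"dp": [-0.36,0,-0.17],"rot": [0,0,0],"fingers": 1},{"dp": [-0.36,0,-0.17],"rot": [0,0,0],"fingers": 1},{"dp": [0,0,0],"rot": [0,0,0],"fingers": 1},{"dp": [0,0,0],"rot": [0,0,0],"fingers": 1}]}}

```text
t: 15.1
eef_pos: [0.7156, 0.065, 0.2808]
ee_rot: [-180.0, -25.2, -1.9]
force: [3.7, -0.2, 5.9]
gripper_width: 0.0001
grip_force: 2.9
```

```bash
python3 -c "
from h import *
look('s2')"
```

```text
t 15.1 TCP [0.7156 0.065  0.2808] [-179.9909  -25.1744   -1.9398] contact pt holder [-0.1851 -0.0001  0.1378] f x,z [-3.7111  5.8573] fraw [ 3.7057 -0.2232  5.8573]
side bar 80 [-0.16   -0.0056  0.1386] [-0.1638 -0.157 ]
side pad 79 [-0.0489 -0.0117  0.0494] [-0.0526 -0.0468]
side rim 140 ((-0.006912360433489084, 0.0010663231369107962), 0.030003903433680534)
```

View pics/side_s2.png

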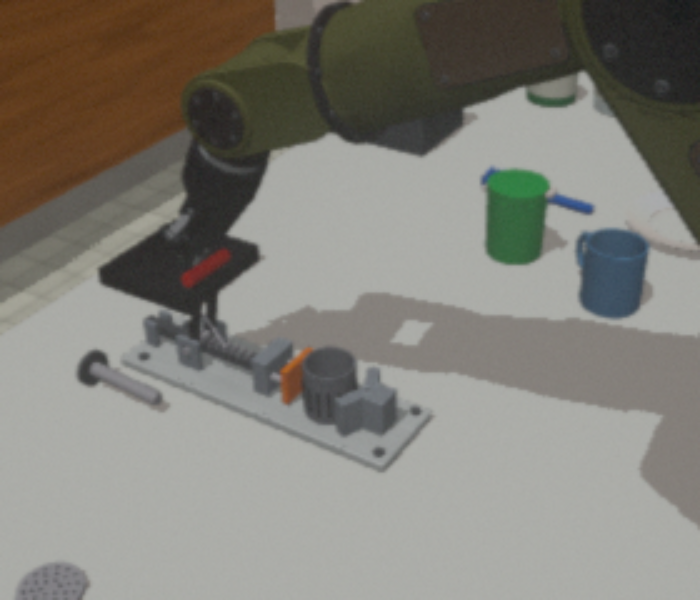

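The bar has swung to crop (207,268). The orange pad (295,375) is just short of the cup (330,385), which still stands upright. Finish this stroke.

{"api": "apply_moves", "payload": {"motion": [{"dp": [-0.27,0,-0.1],"rot": [0,0,0],"fingers": 1},{"dp": [-0.27,0,-0.08],"rot": [0,0,0],"fingers": 1},{"dp": [-0.15,0,-0.03],"rot": [0,0,0],"fingers": 1},{"dp": [0,0,0],"rot": [0,0,0],"fingers": 1},{"dp": [0,0,0],"rot": [0,0,0],"fingers": 1},{"dp": [0,0,0],"rot": [0,0,0],"fingers": 1}]}}

```text
t: 15.7
eef_pos: [0.6985, 0.0655, 0.2775]
ee_rot: [-180.0, -25.2, -1.9]
force: [11.0, -1.6, 2.9]
gripper_width: -0.0002
grip_force: 5.6
```

```bash
cat >> h.py <<'E'
def padpix():
    for c,z in(("side",.036),("top",.057)):
        p,D=bot.capture(c);r,o=colours(p);H=hold(cloud(c,D));o&=(abs(H[...,1])<.05)&(H[...,0]<0)&(H[...,0]>-.09)&(H[...,2]>.016)
        n,l,st,ce=cv2.connectedComponentsWithStats(o.astype(np.uint8))
        if n>1:
            k=1+st[1:,4].argmax();print(c,"orange px",ce[k],st[k,4],"->",hold(at_z(c,ce[k],z)[None])[0])
        for q in bot.pinpoint("pad_face",c)[:1]:print(c,"net pad",q["conf"],hold(at_z(c,q["xy"],.036)[None])[0])
E
python3 -c "
from h import *
look('s2b');padpix()"
```

```text
t 15.7 TCP [0.6985 0.0655 0.2775] [-179.992   -25.2105   -1.9459] contact pt holder [-0.1681  0.      0.1345] f x,z [-11.0015   2.9493] fraw [10.9548 -1.5681  2.9493]
side bar 84 [-0.1436 -0.0041  0.1343] [-0.1475 -0.1405]
side pad 51 [-0.042  -0.0168  0.0494] [-0.046  -0.0405]
side rim 142 ((-0.00908187497407198, 0.000291574455332011), 0.02955709956586361)
top pad 32 [-0.0433 -0.0023  0.0575] [-0.0464 -0.0404]
side orange px [236.86 251.68] 50 -> [-0.0506 -0.0053  0.036 ]
side net pad 0.7 [ 0.0297 -0.0317  0.036 ]
top orange px [229.6364 187.9091] 33 -> [-0.0434 -0.0031  0.057 ]
top net pad 0.61 [-0.0006  0.0045  0.036 ]
```

{"api": "apply_moves", "payload": {"motion": [{"dp": [0.72,0,0.34],"rot": [0,0,0],"fingers": 1},{"dp": [0.72,0,0.3],"rot": [0,0,0],"fingers": 1},{"dp": [0.72,0,0.3],"rot": [0,0,0],"fingers": 1},{"dp": [0.5,0,0.1],"rot": [0,0,0],"fingers": 1},{"dp": [0,0,0],"rot": [0,0,0],"fingers": 1},{"dp": [0,0,0],"rot": [0,0,0],"fingers": 1},{"dp": [0,0,0],"rot": [0,0,0],"fingers": 1}]}}

```text
t: 16.58
eef_pos: [0.7684, 0.0635, 0.2802]
ee_rot: [-180.0, -24.9, -1.9]
force: [-0.2, -0.5, 0.0]
gripper_width: -0.0002
grip_force: 0.0
```

```bash
python3 -c "
from h import *
look('r2')"
```

```text
t 16.5833 TCP [0.7684 0.0635 0.2802] [-179.9996  -24.8885   -1.93  ] contact pt holder [-0.2372 -0.0003  0.1368] f x,z [0.1372 0.0142] fraw [-0.1544 -0.5038  0.0142]
side bar 81 [-0.2045 -0.0053  0.1357] [-0.2083 -0.2011]
side pad 47 [-0.0418 -0.0183  0.0506] [-0.045  -0.0404]
side rim 134 ((-0.007761732675135136, 0.00034192189923487604), 0.029230253770947456)
```

{"api": "apply_moves", "payload": {"motion": [{"dp": [-0.4,0,-0.19],"rot": [0,0,0],"fingers": 1},{"dp": [-0.4,0,-0.19],"rot": [0,0,0],"fingers": 1},{"dp": [-0.36,0,-0.17],"rot": [0,0,0],"fingers": 1},{"dp": [-0.36,0,-0.17],"rot": [0,0,0],"fingers": 1},{"dp": [-0.4,0,-0.17],"rot": [0,0,0],"fingers": 1},{"dp": [0,0,0],"rot": [0,0,0],"fingers": 1},{"dp": [0,0,0],"rot": [0,0,0],"fingers": 1}]}}

```text
t: 17.27
eef_pos: [0.7157, 0.0651, 0.2829]
ee_rot: [-180.0, -25.2, -1.9]
force: [4.6, -1.3, 6.6]
gripper_width: -0.0001
grip_force: 3.1
```

```bash
python3 -c "
from h import *
look('s3')"
```

```text
t 17.2667 TCP [0.7157 0.0651 0.2829] [-179.9897  -25.2104   -1.9385] contact pt holder [-0.1853 -0.0001  0.1399] f x,z [-4.6408  6.6283] fraw [ 4.5994 -1.2995  6.6283]
side bar 80 [-0.1609 -0.0084  0.1391] [-0.1652 -0.1579]
side pad 49 [-0.0395 -0.018   0.0489] [-0.0435 -0.0383]
side rim 142 ((-0.00810516532510519, -0.00013866818335372955), 0.02933543734252453)
```

{"api": "apply_moves", "payload": {"motion": [{"dp": [-0.27,0,-0.1],"rot": [0,0,0],"fingers": 1},{"dp": [-0.27,0,-0.06],"rot": [0,0,0],"fingers": 1},{"dp": [-0.15,0,-0.03],"rot": [0,0,0],"fingers": 1},{"dp": [0,0,0],"rot": [0,0,0],"fingers": 1},{"dp": [0,0,0],"rot": [0,0,0],"fingers": 1},{"dp": [0,0,0],"rot": [0,0,0],"fingers": 1}]}}

```text
t: 17.87
eef_pos: [0.6985, 0.0656, 0.2797]
ee_rot: [-180.0, -25.2, -1.9]
force: [3.4, -1.8, 6.9]
gripper_width: -0.0002
grip_force: 3.3
```

```bash
python3 -c "
from h import *
look('s3b')"
```

```text
t 17.8667 TCP [0.6985 0.0656 0.2797] [-179.9925  -25.2201   -1.9437] contact pt holder [-0.1681 -0.      0.1367] f x,z [-3.4183  6.8931] fraw [ 3.3579 -1.8381  6.8931]
side bar 82 [-0.1446 -0.006   0.1349] [-0.1484 -0.1417]
side pad 41 [-0.0329 -0.0189  0.0465] [-0.0361 -0.0313]
side rim 149 ((-0.0021582760382443666, 0.00038381185731850564), 0.029876500368118286)
```

View pics/side_s3b.png

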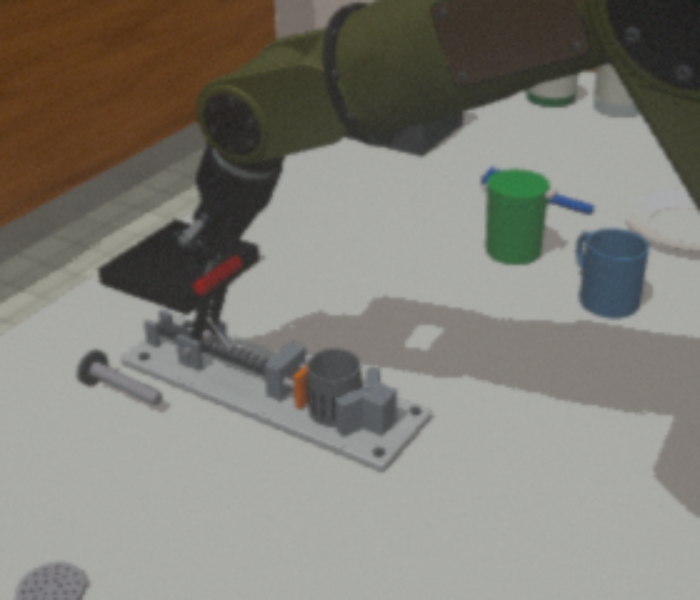

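The cup is upright at crop (333,388) and almost in the V, with the pad touching it at (300,388). The bar is at (218,275), near the end of its stroke. I add a jaw-block measurement and return the trigger.

```bash
cat >> h.py <<'E'
def block():
    out=[]
    for i in range(3):
        p,D=bot.capture("side");H=hold(cloud("side",D));r,o=colours(p)
        g=(abs(p[...,0].astype(int)-p[...,2])<40)&~o
        m=g&(H[...,2]>.03)&(H[...,2]<.064)&(abs(H[...,1])<.036)&(H[...,0]>-.085)&(H[...,0]<-.022)
        n,l,st,ce=cv2.connectedComponentsWithStats(m.astype(np.uint8))
        q=H[m];h,e=np.histogram(q[:,0],np.arange(-.085,-.02,.003));out.append(h)
        top=q[(q[:,2]>.05)&(q[:,0]<-.028)]
        oq=H[o&(H[...,2]>.016)&(abs(H[...,1])<.05)&(H[...,0]>-.09)&(H[...,0]<0)]
        print("block top p5,50,95",np.percentile(top[:,0],[5,25,50,75,95]),len(top),"orange",np.median(oq[:,0]),len(oq))
    print(dict(zip(np.round(e,3).tolist(),np.mean(out,0).round().astype(int).tolist())))
E
python3 -c "
from h import *
block()"
```

```text
block top p5,50,95 [-0.0751 -0.0698 -0.0636 -0.0588 -0.0563] 122 orange -0.03253692218910055 45
block top p5,50,95 [-0.0756 -0.0703 -0.0642 -0.0586 -0.0555] 119 orange -0.032771241842270135 42
block top p5,50,95 [-0.0752 -0.0702 -0.0641 -0.0583 -0.0314] 126 orange -0.032730239086721125 42
{-0.085: 0, -0.082: 0, -0.079: 5, -0.076: 18, -0.073: 19, -0.07: 20, -0.067: 22, -0.064: 20, -0.061: 45, -0.058: 55, -0.055: 4, -0.052: 3, -0.049: 3, -0.046: 0, -0.043: 1, -0.04: 2, -0.037: 0, -0.034: 0, -0.031: 7, -0.028: 28, -0.025: 18}
```

{"api": "apply_moves", "payload": {"motion": [{"dp": [0.72,0,0.34],"rot": [0,0,0],"fingers": 1},{"dp": [0.72,0,0.3],"rot": [0,0,0],"fingers": 1},{"dp": [0.72,0,0.3],"rot": [0,0,0],"fingers": 1},{"dp": [0.5,0,0.2],"rot": [0,0,0],"fingers": 1},{"dp": [0,0,0],"rot": [0,0,0],"fingers": 1},{"dp": [0,0,0],"rot": [0,0,0],"fingers": 1},{"dp": [0,0,0],"rot": [0,0,0],"fingers": 1}]}}

```text
t: 18.7
eef_pos: [0.7701, 0.0634, 0.2797]
ee_rot: [180.0, -24.9, -1.9]
force: [0.6, -0.3, -0.6]
gripper_width: -0.0002
grip_force: 0.0
```

```bash
python3 -c "
from h import *
look('r3');block()"
```

```text
t 18.7 TCP [0.7701 0.0634 0.2797] [179.9975 -24.9236  -1.9275] contact pt holder [-0.2389 -0.0003  0.1365] f x,z [-0.5825 -0.6344] fraw [ 0.5743 -0.2502 -0.6344]
side bar 86 [-0.2043 -0.0036  0.1363] [-0.2096 -0.2017]
side pad 49 [-0.033  -0.0189  0.0476] [-0.1531 -0.0307]
side rim 147 ((-0.002057781908661127, 0.0003562857455108315), 0.029121246188879013)
block top p5,50,95 [-0.0751 -0.0697 -0.0638 -0.0585 -0.03  ] 123 orange -0.032571143067711306 45
block top p5,50,95 [-0.076  -0.0703 -0.0634 -0.0584 -0.0297] 121 orange -0.03250156467475519 41
block top p5,50,95 [-0.0755 -0.0708 -0.0643 -0.0589 -0.0561] 119 orange -0.03234375421956322 37
{-0.085: 0, -0.082: 0, -0.079: 5, -0.076: 18, -0.073: 18, -0.07: 21, -0.067: 19, -0.064: 20, -0.061: 50, -0.058: 53, -0.055: 5, -0.052: 3, -0.049: 3, -0.046: 0, -0.043: 0, -0.04: 1, -0.037: 0, -0.034: 0, -0.031: 7, -0.028: 24, -0.025: 14}
```

{"api": "apply_moves", "payload": {"motion": [{"dp": [-0.4,0,-0.19],"rot": [0,0,0],"fingers": 1},{"dp": [-0.4,0,-0.19],"rot": [0,0,0],"fingers": 1},{"dp": [-0.4,0,-0.19],"rot": [0,0,0],"fingers": 1},{"dp": [-0.4,0,-0.18],"rot": [0,0,0],"fingers": 1},{"dp": [-0.4,0,-0.17],"rot": [0,0,0],"fingers": 1},{"dp": [0,0,0],"rot": [0,0,0],"fingers": 1},{"dp": [0,0,0],"rot": [0,0,0],"fingers": 1}]}}

```text
t: 19.53
eef_pos: [0.7157, 0.065, 0.282]
ee_rot: [-180.0, -25.2, -1.9]
force: [4.1, -0.7, 6.6]
gripper_width: 0.0001
grip_force: 3.5
```

```bash
python3 -c "
from h import *
look('s4');block()"
```

```text
t 19.5333 TCP [0.7157 0.065  0.282 ] [-179.992   -25.2456   -1.941 ] contact pt holder [-0.1854 -0.      0.1391] f x,z [-4.1627  6.5995] fraw [ 4.1426 -0.6651  6.5995]
side bar 78 [-0.1612 -0.0056  0.139 ] [-0.1655 -0.1582]
side pad 38 [-0.033  -0.0192  0.047 ] [-0.0361 -0.0308]
side rim 145 ((-0.0028902797494083643, 0.00024127477081492543), 0.029987547546625137)
block top p5,50,95 [-0.0731 -0.0681 -0.062  -0.0562 -0.054 ] 118 orange -0.03204957528122552 42
block top p5,50,95 [-0.0723 -0.0675 -0.0615 -0.0564 -0.0315] 123 orange -0.03241227258836765 41
block top p5,50,95 [-0.0725 -0.0675 -0.0616 -0.0565 -0.0545] 119 orange -0.03208497805127337 38
{-0.085: 0, -0.082: 0, -0.079: 0, -0.076: 8, -0.073: 16, -0.07: 22, -0.067: 20, -0.064: 22, -0.061: 19, -0.058: 61, -0.055: 34, -0.052: 3, -0.049: 2, -0.046: 0, -0.043: 0, -0.04: 2, -0.037: 0, -0.034: 1, -0.031: 8, -0.028: 25, -0.025: 15}
```

{"api": "apply_moves", "payload": {"motion": [{"dp": [-0.13,0,-0.05],"rot": [0,0,0],"fingers": 1},{"dp": [-0.13,0,-0.04],"rot": [0,0,0],"fingers": 1},{"dp": [0,0,0],"rot": [0,0,0],"fingers": 1},{"dp": [0,0,0],"rot": [0,0,0],"fingers": 1},{"dp": [0,0,0],"rot": [0,0,0],"fingers": 1}]}}

```text
t: 20.2
eef_pos: [0.7093, 0.0651, 0.2812]
ee_rot: [-180.0, -25.3, -1.9]
force: [7.4, -1.6, 5.6]
gripper_width: 0.0003
grip_force: 4.4
```

```bash
python3 -c "
from h import *
look('s4b');block()"
```

```text
t 20.2 TCP [0.7093 0.0651 0.2812] [-179.9872  -25.292    -1.9496] contact pt holder [-0.1791  0.      0.1383] f x,z [-7.4006  5.5994] fraw [ 7.3515 -1.5746  5.5994]
side bar 77 [-0.1556 -0.0063  0.1378] [-0.159  -0.1515]
side pad 40 [-0.0322 -0.0188  0.0475] [-0.0361 -0.0307]
side rim 142 ((-0.00023001153022050858, 0.0011233966797590256), 0.031231626868247986)
block top p5,50,95 [-0.0715 -0.066  -0.0608 -0.0558 -0.0529] 114 orange -0.0323732761900189 43
block top p5,50,95 [-0.0711 -0.0661 -0.0603 -0.0548 -0.0523] 122 orange -0.0324587560672719 38
block top p5,50,95 [-0.0711 -0.0664 -0.0598 -0.055  -0.0528] 114 orange -0.03247653409456609 40
{-0.085: 0, -0.082: 0, -0.079: 0, -0.076: 1, -0.073: 16, -0.07: 21, -0.067: 16, -0.064: 23, -0.061: 18, -0.058: 35, -0.055: 62, -0.052: 3, -0.049: 3, -0.046: 1, -0.043: 0, -0.04: 4, -0.037: 0, -0.034: 1, -0.031: 6, -0.028: 25, -0.025: 18}
```

{"api": "apply_moves", "payload": {"motion": [{"dp": [0,0,0],"rot": [0,0,0],"fingers": 1}]}}

```text
t: 20.53
eef_pos: [0.7094, 0.0651, 0.2812]
ee_rot: [-180.0, -25.3, -1.9]
force: [6.1, -1.4, 5.9]
gripper_width: -0.0
grip_force: 4.4
```

{"api": "apply_moves", "payload": {"motion": [{"dp": [0,0,0],"rot": [0,0,0],"fingers": 1}]}}

```text
t: 20.62
eef_pos: [0.7094, 0.0652, 0.2811]
ee_rot: [-180.0, -25.3, -1.9]
force: [7.8, -1.1, 6.0]
gripper_width: 0.0001
grip_force: 4.4
```

```bash
cat >> h.py <<'E'
def project(c,Hp): # holder pts -> px
    m=bot.camera_model(c);K=m["intrinsics"];A=R.from_euler('xyz',m["attitude"],degrees=True).as_matrix()
    w=np.c_[S+Hp[:,:1]*ex+Hp[:,1:2]*ey,Hp[:,2]];q=(w-m["eye"])@A@K.T;return q[:,:2]/q[:,2:]
def edges(tag):
    im=cv2.imread(f"pics/side_{tag}.png").astype(np.float32);xs=np.arange(-.10,-.015,.0005);res=[];prof=[]
    for z in np.arange(.030,.053,.003):
        px=project("side",np.c_[xs,np.full_like(xs,-.025),np.full_like(xs,z)])
        a=((px-[120,100]+.5)*2.5-.5).astype(np.float32)
        v=cv2.remap(im,a[:,:1].copy(),a[:,1:].copy(),cv2.INTER_LINEAR)[:,0]
        o=v[:,2]-v[:,0];k=np.argmax(o>o.max()/2);res.append(xs[k]);prof.append(v.mean(1))
    return np.array(res),np.array(prof),xs
E
python3 - <<'E'
from h import *
ref=None
for t in("pre","s1b","r1","s2","s2b","r2","s3","s3b","r3","s4","s4b"):
    r,P,xs=edges(t);e=np.median(r)
    # block: strongest dark->bright / profile 12-40 mm behind the pad edge, correlate with reference
    if ref is None: ref=(e,P.copy())
    best=[]
    for sft in np.arange(0,.06,.0005):
        n=int(round(sft/.0005)); i0=int((ref[0]-.022+.10)/.0005); i1=int((ref[0]-.004+.10)/.0005); i0=max(i0,0)
        if i1+n>len(xs):break
        A=ref[1][:,i0:i1];B=P[:,i0+n:i1+n];best.append(((A-A.mean())*(B-B.mean())).mean()/A.std()/B.std())
    s=np.argmax(best)*.5
    print(t,"pad edge mm",round(e*1e3,1),"shift",round((e-ref[0])*1e3,1),"block shift",s,round(max(best),3),"compress",round(s-(e-ref[0])*1e3,1))
E
```

```text
pre pad edge mm -68.0 shift 0.0 block shift 0.0 1.0 compress 0.0
s1b pad edge mm -54.5 shift 13.5 block shift 13.0 0.987 compress -0.5
r1 pad edge mm -54.5 shift 13.5 block shift 13.0 0.987 compress -0.5
s2 pad edge mm -51.0 shift 17.0 block shift 16.5 0.991 compress -0.5
s2b pad edge mm -44.0 shift 24.0 block shift 23.5 0.992 compress -0.5
r2 pad edge mm -44.0 shift 24.0 block shift 23.5 0.991 compress -0.5
s3 pad edge mm -41.7 shift 26.3 block shift 26.0 0.99 compress -0.3
s3b pad edge mm -34.5 shift 33.5 block shift 33.0 0.99 compress -0.5
r3 pad edge mm -34.5 shift 33.5 block shift 33.0 0.986 compress -0.5
s4 pad edge mm -34.5 shift 33.5 block shift 35.0 0.985 compress 1.5
s4b pad edge mm -34.2 shift 33.8 block shift 36.5 0.978 compress 2.7
```

{"api": "apply_moves", "payload": {"motion": [{"dp": [-0.12,0,-0.03],"rot": [0,0,0],"fingers": 1},{"dp": [-0.12,0,-0.03],"rot": [0,0,0],"fingers": 1},{"dp": [0,0,0],"rot": [0,0,0],"fingers": 1},{"dp": [0,0,0],"rot": [0,0,0],"fingers": 1},{"dp": [0,0,0],"rot": [0,0,0],"fingers": 1}]}}

```text
t: 21.03
eef_pos: [0.7034, 0.0653, 0.2801]
ee_rot: [-180.0, -25.3, -2.0]
force: [8.4, -1.4, 5.5]
gripper_width: 0.0
grip_force: 5.2
```

```bash
cat >> h.py <<'E'
def comp(t):
    e0,P0,xs=edges("s2b");i0=int(.034/.0005);i1=int((np.median(e0)-.004+.10)/.0005);r,P,_=edges(t);N=np.arange(0,40)
    f=[np.corrcoef(P0[:,i0:i1].ravel(),P[:,i0+n:i1+n].ravel())[0,1] for n in N if i1+n<=len(xs)]
    k=int(np.argmax(f));a,b,c=f[k-1:k+2];s=(k+(a-c)/2/(a-2*b+c))*.5;d=(np.mean(r)-np.mean(e0))*1e3
    print(t,"block",round(s,2),"pad",round(d,2),"compress",round(s-d,2))
E
python3 -c "
from h import *
look('s4c');block()
for t in('s3b','r3','s4','s4b','s4c'):comp(t)"
```

```text
t 21.0333 TCP [0.7034 0.0653 0.2801] [-179.9881  -25.3315   -1.9501] contact pt holder [-0.1733  0.0001  0.1373] f x,z [-8.4882  5.5167] fraw [ 8.4443 -1.4395  5.5167]
side bar 78 [-0.1494 -0.0082  0.1364] [-0.1542 -0.1466]
side pad 39 [-0.0328 -0.0189  0.0493] [-0.0368 -0.0309]
side rim 142 ((-0.0026547871530056, 0.00034645386040210724), 0.030877364799380302)
block top p5,50,95 [-0.0698 -0.0642 -0.0583 -0.0529 -0.0499] 124 orange -0.03195204231045261 41
block top p5,50,95 [-0.0694 -0.0639 -0.0586 -0.0529 -0.0511] 123 orange -0.03194175733354196 37
block top p5,50,95 [-0.0699 -0.0649 -0.0587 -0.0533 -0.0504] 118 orange -0.031897742725795965 40
{-0.085: 1, -0.082: 0, -0.079: 0, -0.076: 0, -0.073: 7, -0.07: 16, -0.067: 19, -0.064: 20, -0.061: 22, -0.058: 19, -0.055: 48, -0.052: 39, -0.049: 3, -0.046: 0, -0.043: 0, -0.04: 2, -0.037: 0, -0.034: 1, -0.031: 5, -0.028: 25, -0.025: 15}
s3b block 9.54 pad 9.13 compress 0.42
r3 block 9.61 pad 9.13 compress 0.48
s4 block 11.64 pad 9.44 compress 2.2
s4b block 12.92 pad 9.69 compress 3.23
s4c block 14.17 pad 9.63 compress 4.55
```

```bash
cat >> h.py <<'E'
def force(n=16):
    f=[];im=0
    for i in range(n):
        p,_=bot.capture("side");im=im+p.astype(np.float64)/n;o=bot.get_obs();f.append(o["force"])
    f=np.array(f);m=f.mean(0);T=R.from_euler('xyz',o["ee_rot"],degrees=True).as_matrix()
    ap=hold((np.array(o["eef_pos"])+T[:,2]*.158)[None])[0]  # axis point; contact is 11 mm from axis toward bar
    a=np.radians(25.2);cx,cz=ap[0]+.011*np.cos(a)+.180,ap[2]-.011*np.sin(a)-.035
    fx=-(m[:2]@ex);tau=cz*fx+cx*m[2]   # holder x forward arm
    bar=(ap[0]+.019*np.cos(a)+.18,ap[2]-.019*np.sin(a)-.035);th=.28+np.arctan2(bar[0],bar[1])
    print("mean f",m,"sem",f.std(0)/n**.5,"bar rel",bar,"r",np.hypot(*bar),"trigger",th,"F_t",tau/.1,"grip",(tau/.1-2-2*th/.62)*3-4)
    return im.round().astype(np.uint8)
E
python3 -c "
from h import *
p=force();cv2.imwrite('pics/side_avg.png',cv2.resize(p[100:340,120:400,::-1],None,fx=2.5,fy=2.5));comp('avg');comp('s4c')"
```

```text
mean f [ 8.847  -1.5171  5.4817] sem [0.1309 0.0927 0.1534] bar rel (np.float64(0.023929078962748263), np.float64(0.09416093402056713)) r 0.0971539104495081 trigger 0.5288615377387129 F_t 9.59188828091452 grip 13.657649961401173
avg block 14.12 pad 9.88 compress 4.25
s4c block 14.17 pad 9.63 compress 4.55
```

View pics/side_avg.png

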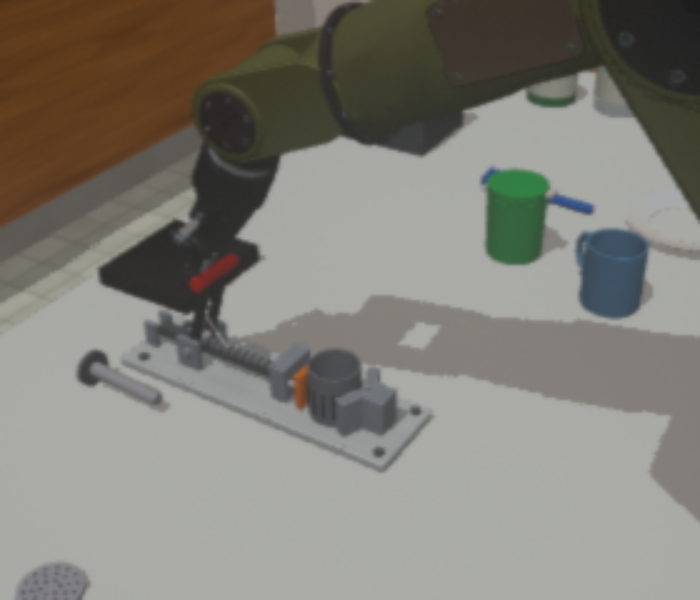

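Run:
```python
from h import *
# sub-pixel NCC of the block patch alone and the pad's rear edge patch, uncompressed (r2,s2b,r3) vs now
g=lambda t:cv2.imread(f"pics/side_{t}.png").astype(np.float32)
def pt(x,y,z):return (project("side",np.array([[x,y,z]]))[0]-[120,100]+.5)*2.5-.5
A=g("r3");d=pt(-.055,-.03,.045)-pt(-.065,-.03,.045);u=d/np.linalg.norm(d);print("px per mm",np.linalg.norm(d)/10)
for nm,c,w in(("block",pt(-.065,-.0,.050),(38,30)),("blockside",pt(-.066,-.03,.04),(18,30)),("pad",pt(-.032,-.027,.045),(12,34))):
    x,y=[int(round(v)) for v in c];T=A[y-w[1]//2:y+w[1]//2,x-w[0]//2:x+w[0]//2]
    for t in("s3b","s4","s4b","s4c","avg"):
        M=cv2.matchTemplate(g(t)[y-60:y+60,x-60:x+60],T,cv2.TM_CCOEFF_NORMED);_,v,_,l=cv2.minMaxLoc(M)
        q=lambda a,b,c:(a-c)/2/(a-2*b+c)
        sx=l[0]+q(*M[l[1],l[0]-1:l[0]+2]);sy=l[1]+q(*M[l[1]-1:l[1]+2,l[0]])
        off=np.array([sx-(60-w[0]//2),sy-(60-w[1]//2)]);print(nm,t,round(v,3),"mm",round(float(off@u)/(np.linalg.norm(d)/10),2))
```

```text
px per mm 0.8417995858426848
block s3b 0.907 mm 0.15
block s4 0.949 mm 0.92
block s4b 0.933 mm 2.45
block s4c 0.871 mm 3.78
block avg 0.871 mm 4.26
blockside s3b 0.998 mm -0.05
blockside s4 0.994 mm 1.44
blockside s4b 0.995 mm 3.47
blockside s4c 0.993 mm 5.99
blockside avg 0.994 mm 5.98
pad s3b 0.998 mm 0.05
pad s4 0.983 mm 0.75
pad s4b 0.982 mm 1.05
pad s4c 0.954 mm 1.64
pad avg 0.956 mm 1.61
```

The final picture shows the cup upright and home against the V at crop (333,388). The jaw block is closed up behind the pad at (300,385), and the bar is held forward at (215,272). The block's image shift (about 5.5 mm of pad push) and the bar force (about 13 N) both put the grip near 12 N, so I am handing in.

```bash
python3 -c "
from cell import bot
print(bot.job_done())"
```

```text
the job is handed in; nothing more can be done
None
```

The job is handed in, with no verdict returned: the cup stands upright, pressed home against the V jaw, with the trigger still held pushed. The grip should be about 12 N: the pad's movement in the images gave 9–11 N, and the push on the bar gave about 14 N.

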